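Draw a bin forward out of a deep bay with a pull hook

TASK

Take the pull hook from its wooden rest, reach into the clear-topped bay, hook it over the front lip of the blue bin and drag the bin forward until it stands square against both red stop posts; feel for them, their setting differs from day to day. Keep the bin pressed on the posts with about 9 N for about a second, never more than 20 N, and move it with the hook only, never with the hand. Then unhook, leaving the bin square at the stop, lay the hook back in its rest as you found it, and leave everything else where it is.

Things in the scene. Friction and masses are not known exactly. Their poses are not given: they have to be found in the camera images.
- hook: pull hook, 160 g: wooden handle 170 x 22 x 24 mm (x, y, z) with a 27 mm round knob behind it; an 8 mm steel shank runs on along +x to x = 205 mm and bends down into an 8 mm bill. Origin at the handle's centre (its balance point); x along the shank, z up, bill to -z. Grip the handle at its middle, across y, between the forks of the rest
- hook_bill (a point): lower end of the hook's bill, 205 mm ahead (+x) of the handle's centre and 24 mm below its axis; the bill's rear face, which bears on the lip, lies 4 mm towards the handle from this point, and the underside of the shank lies 20 mm above it
- rest: fixed light-wood rest: base 170 x 85 x 12 mm, two forks at local x = +62 and -62 mm (12 mm thick), each a 27 mm wide slot along x, flared at the top (tops at z = 83 mm), slot bottom at z = 56 mm, so the lying handle's axis is at z = 68 mm. Origin on the bench under its centre; at the start the handle's centre is above it within 5 mm, hook x along rest x
- bay: fixed plywood bay with a clear flat top, open only at the front: 198 mm wide (180 inside), 290 mm deep, 129 mm high; underside of the top at z = 124 mm, floor at z = 8 mm. Origin on the bench at the middle of the mouth; x points straight into the bay, y to its left, z up. To its left stands a fixed open tool box whose lid rises to z = 0.27 m (x 0.40 to 0.72, y 0.11 to 0.31): pass above it
- stop: adjustable stop 30 mm inside the mouth: two red posts (16 mm wide, 12 mm thick, rising 36 mm above the bay floor, 45 mm left and right of the middle) on a clamped bar. Origin on the bay floor, midway, axes as the bay's. The posts' rear faces, which the bin's front meets, lie 0 to 8 mm behind the origin (+x); that setting is not reported: feel for it. The shank passes above
- bin: open-topped blue plastic bin, 130 mm deep (x) x 130 mm wide (y) x 48 mm high, walls and floor 4 mm, 0.25 to 0.65 kg, standing loose on the bay floor; x points to its back, origin under its centre. It slides with hidden friction (a few N) and can turn as it slides
- bin_lip (a point): middle of the front lip, on its inner edge, at the lip's top (48 mm above the bin's underside). The lip is 9 mm thick from the inner edge to the front, where it overhangs the front wall by 5 mm (4 mm wall); behind it the bin is free for the bill over the first 40 mm at least and 44 mm deep
- bin_front (a point): middle of the bin's front wall, outer face, 18 mm above its underside; 65 mm in front of the bin's origin
- wax_tin: round tin with a green lid, 70 mm diameter, 29 mm high, 0.18 kg, standing in the rear of the bin; origin under its centre; stays in the bin
- mug: blue and white mug, 78 mm diameter, 92 mm high, bystander; origin under it
- glue_bottle: standing glue bottle, 65 mm diameter, 226 mm high, bystander; origin under it
- tape_measure: yellow and black tape measure, 36 x 89 x 71 mm, bystander; origin under it

How it is judged:
On the way, in this order (a step that is already met when the one before it is completed fails the run):
1. the hook is lifted out of its rest (z of hook in the frame of rest above 0.1 m), for 0.1 s.
2. the bin is drawn up square to the stop and the hook keeps it pressed on the posts with 4 to 15 N (contact force between bin and stop between 4 and 15 N and contact force between hook and bin above 3 N and angle between the x axis of bin and the x axis of stop, either way round below 0.04 rad), for 0.5 s.
At the end, for the whole second after the job is handed in: The bin stands level in the bay, its front -2 to 10.5 mm behind the stop's origin and square to the stop within 0.04 rad, the tin in it; the hook lies still in both forks of its rest, centre within 18 mm of the rest's centre and 5 mm of its lying height, bill forward and pointing down (x of bin_front in the frame of stop between -0.002 and 0.0105 m and z of bin_front in the frame of stop below 0.022 m and angle between the x axis of bin and the x axis of stop, either way round below 0.04 rad and angle between bin's own z axis and vertical below 0.04 rad and horizontal distance between wax_tin and bin below 0.05 m and z of hook in the frame of rest between 0.063 and 0.073 m and horizontal distance between hook and rest below 0.018 m and angle between the x axis of hook and the x axis of rest, either way round below 0.12 rad and x of hook_bill in the frame of rest above 0.1 m and angle between hook's own z axis and vertical below 0.2 rad and linear speed of each of hook, bin below 0.01 m/s); the robot touches nothing.
It fails at once if the hook bears on the bin with more than 20 N (contact force between hook and bin above 20 N).
It fails at once if the bin is pressed on the stop with more than 20 N (contact force between bin and stop above 20 N).
It fails at once if the hand or arm touches the bin (contact force between any of the fingers, the arm and bin above 0.5 N).
It fails at once if the bin is tipped (angle between bin's own z axis and vertical above 0.2 rad).
It fails at once if a bystander is moved by more than 20 mm (distance of any of mug, glue_bottle, tape_measure from where it was at the start of the episode above 0.02 m).
It also fails if it takes over 69 s, if anything falls off the work surface, if the arm or the gripper's body presses on something with over 40 N, if the wrist force passes 120 N, or if a joint passes its speed limit or range.

ROBOT

A 7-joint arm with a two-finger parallel gripper is mounted at the origin on a cart in front of the work surface, level with it; the furniture and walls round the work are solid. World frame = base frame: x ahead of the robot, y to its left, z up, the work surface at z = 0. Lengths are in m, angles in rad, forces in N, time in s.
With the tool pointing down it reaches from about 0.4 to 0.85 m from the base axis. Payload 4.5 kg.
Tool frame: the origin (TCP) lies at the very end of the fingers, on their centre line; the grasp point (between the pads) lies 19 mm behind it (r.grip_point_offset is the distance from the TCP to the grasp point, in m); z points along the fingers, y is the line along which they close (so a half turn about z gives the same grasp; the last joint's range is limited). The gripper opens to 88 mm and grips with 3 to 60 N. Pads are 18 mm wide; open, the fingers measure 123 mm over their backs; the gripper's body (75 mm by 187 mm) begins 45 mm behind the grasp point.
Start: joints at [1.285, 0.689, -0.195, 1.565, 0.157, 0.902, -0.215], TCP at [0.197, -0.593, 0.239] pointing down, gripper open.
Joint ranges: [-3.01, 3.01], [-0.46, 2.08], [-1.47, 1.51], [0.13, 2.56], [-1, 4.14], [0.04, 2.09], [-2.66, 2.66]. Speed limits (rad/s): [2.57, 2.57, 3.14, 3.14, 3.14, 3.14, 3.14].

INTERFACE

Orientations are given as a unit quaternion [x, y, z, w].
In Python, from plant import r gives the robot as it stands.
- The arm moves only by the tool carry_out, never from a script. Its argument "rows" is a list of rows, each a list of 3 entries, a list of its own where there are three numbers: the shift along the tool's x, y, z in cm, then the turn, a rotation vector about the tool's x, y, z in degrees, then the closure, from 0 (fully open) to 1 (shut). A call has 1 to 12 rows; each row is the pose to reach, as a shift and turn from the pose commanded when the call began, along the tool's axes at that moment; what a row does not reach only later rows make up. A row lasts 1/10 s, in which the tool goes at most 50 mm and 8.59 degrees, less where a joint would pass 70% of its speed; a pose out of reach is approached as far as the arm can. A call with a gripper value outside its range is refused whole. The fingers move at their own pace and stop on an object; "newtons" is the grip in N (left out, the last holds). Time passes only in rows, so rows that repeat a pose let the fingers close. It gives the time, the measured TCP pose, the force, the opening and the grip force at its end, in the units of the state.
- r.get_state(): the state, without advancing time (a new reading comes with each control period).
- r.snapshot(name): name is "side" or "top"; returns a dict with "image" (480x640x3 uint8, red, green, blue), "fx", "fy", "cx", "cy" (pixels), "pose" (4x4, takes a point from camera to world coordinates). Camera axes: x right, y up, looking along -z (the intrinsics and any distortion apply to the point x, -y, -z); pixel columns grow to the right and rows downward; lengths in m; the calibration is good to about 2 mm. A picture is of the moment at which its call begins. There is no depth.
- r.finish_job(): hands the job in; it is judged then, once.
The state is a dict: "clock": time; "q": joint angles; "qd": joint speeds; "joint_torque": joint torques, N m; "tool_pos": TCP position; "eef_rot": TCP orientation; "contact_force": force on the tool from outside, world axes, zero at the start; "moment": the same for the moment, N m; "opening": opening from 0.0 (shut) to 1.0 (fully open); "finger_force": force on a finger pad.
Only numpy, scipy, OpenCV 4.12 (cv2) and the standard library are available. Lean on these libraries where they do the work, as an engineer would, in place of code of your own. Each camera call takes 0.05 s, during which the arm holds its last target. There are 200 camera calls.

## Working session

There is one attempt and no reset: what is moved stays moved. The work goes in short steps, Python scripts to look and compute and a tool call to move; the robot and the scene stay as the last step left them, time stands still between calls to the robot, and variables do not carry over. Pictures are saved under pics/ and viewed, at most 10 in all, crops included, and the job is handed in when it is done.

Besides the shell and the picture viewer there is one more tool, called after "Call:" by a JSON object that holds its "method" and its "body". carry_out: Moves the arm, as the interface text tells. Its arguments: {"type":"object","properties":{"rows":{"type":"array"},"newtons":{"type":"number"}},"required":["rows"]}

```bash
mkdir -p pics
python3 - <<'E'
from plant import r
import cv2,numpy as np,pickle
np.set_printoptions(precision=4,suppress=True)
for n in("side","top"):
    s=r.snapshot(n); cv2.imwrite(f"pics/{n}0.png",s["image"][:,:,::-1]); pickle.dump({k:v for k,v in s.items()},open(n+".pkl","wb"))
    print(n,[s[k] for k in("fx","fy","cx","cy")],s.keys());print(np.array(s["pose"]))
print(r.get_state()); print(r.grip_point_offset)
E
ls
```

```text
side [515.0620962289061, 515.0620962289061, 329.731287004467, 249.6488967655544] dict_keys(['image', 'fx', 'fy', 'cx', 'cy', 'pose'])
[[ 0.625  -0.6674  0.4049  1.1402]
 [ 0.7806  0.5393 -0.316  -0.4284]
 [-0.0075  0.5136  0.858   1.1474]
 [ 0.      0.      0.      1.    ]]
top [619.4868690045269, 619.4868690045269, 324.72289823690767, 230.29070174242037] dict_keys(['image', 'fx', 'fy', 'cx', 'cy', 'pose'])
[[ 0.1041  0.9727 -0.2073  0.2674]
 [-0.9946  0.1027 -0.0173 -0.0418]
 [ 0.0045  0.208   0.9781  1.6654]
 [ 0.      0.      0.      1.    ]]
{'clock': 0.1, 'q': array([ 1.2848,  0.6899, -0.1945,  1.5662,  0.1573,  0.9025, -0.2151]), 'qd': array([-0.0005, -0.0018,  0.0009, -0.0011,  0.0012,  0.0001,  0.001 ]), 'joint_torque': array([ -0.0032, -52.8496,  -1.2716, -15.3837,  -0.0526,   0.002 ,
         0.    ]), 'tool_pos': array([ 0.1962, -0.5928,  0.238 ]), 'eef_rot': array([ 0.9872,  0.1592, -0.0002, -0.0008]), 'contact_force': array([ 0.3394,  0.2015, -0.0566]), 'moment': array([ 0.022 , -0.0277, -0.0059]), 'finger_force': 0.0, 'opening': 1.004053941958258}
0.0187
pics
side.pkl
top.pkl
```

View pics/side0.png

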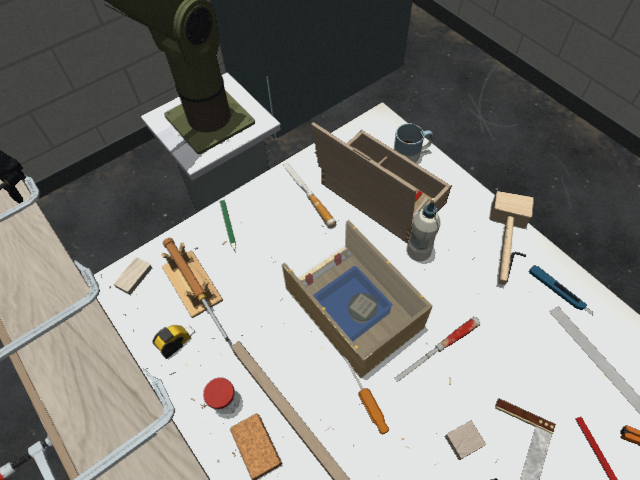

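View pics/top0.png

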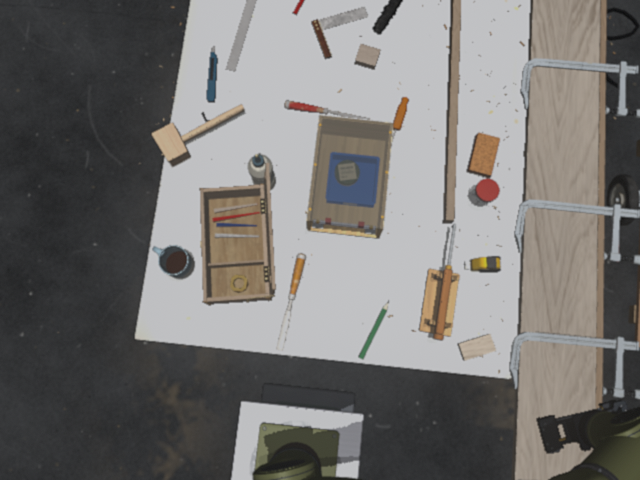

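Side view: hook in rest near (190,275), bay at (360,300), tape at (172,340). Top view: rest at (440,303), bin at (352,178), bay mouth around row 232. I'll enlarge these.

Run:
```python
import cv2,numpy as np,pickle
T=pickle.load(open("top.pkl","rb"))["image"][:,:,::-1];S=pickle.load(open("side.pkl","rb"))["image"][:,:,::-1]
def crop(I,x,y,w,h,s):
    c=cv2.resize(np.ascontiguousarray(I[y:y+h,x:x+w]),None,fx=s,fy=s,interpolation=cv2.INTER_CUBIC)
    for i in range(0,w,10):
        if (x+i)%20==0: cv2.line(c,(i*s,0),(i*s,8),(0,0,255),1);cv2.putText(c,str(x+i),(i*s,18),0,.35,(0,0,255))
    for j in range(0,h,10):
        if (y+j)%20==0: cv2.line(c,(0,j*s),(8,j*s),(0,0,255),1);cv2.putText(c,str(y+j),(8,j*s+4),0,.35,(0,0,255))
    return c
cv2.imwrite("pics/a.png",np.hstack([crop(T,300,110,100,130,4),crop(T,410,220,60,130,4)]))
a=crop(S,280,215,160,160,3);b=crop(S,150,230,100,160,3)
cv2.imwrite("pics/b.png",np.hstack([a,b]))
```

```text
(no output)
```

View pics/a.png

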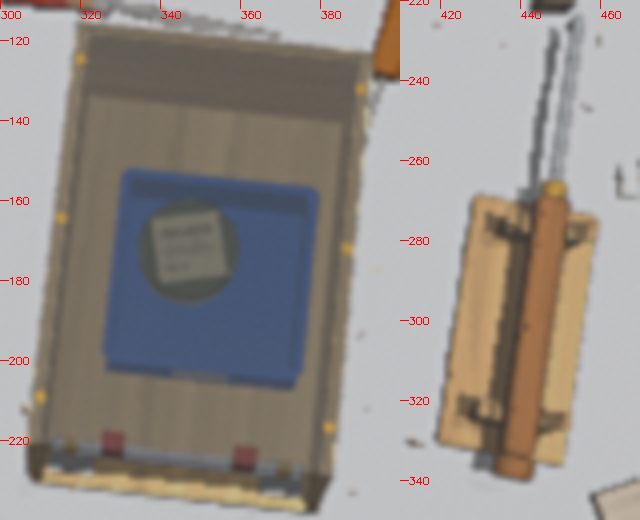

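View pics/b.png

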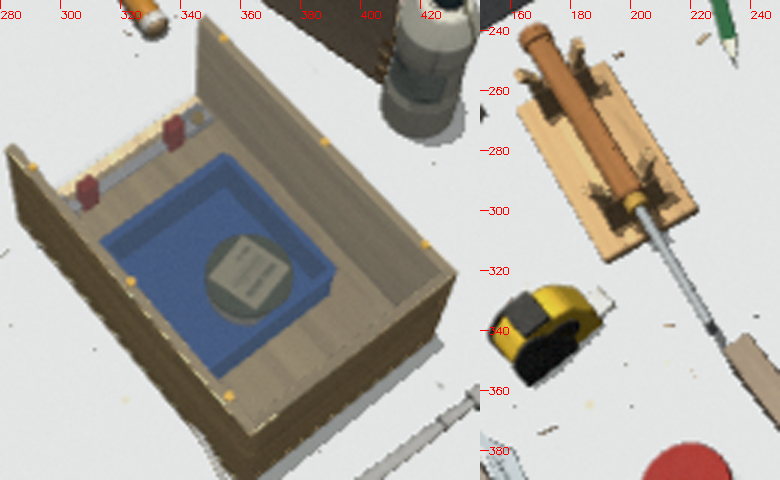

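```bash
cat > h.py <<'E'
import numpy as np,pickle
from scipy.spatial.transform import Rotation as R
np.set_printoptions(precision=4,suppress=True)
C={n:pickle.load(open(f"{n}.pkl","rb")) for n in("top","side")}
def ray(c,u,v,z):
    c=C[c];P=np.array(c["pose"]);d=P[:3,:3]@[(u-c["cx"])/c["fx"],-(v-c["cy"])/c["fy"],-1]
    return P[:3,3]+d*(z-P[2,3])/d[2]
def proj(c,p):
    c=C[c];P=np.array(c["pose"]);q=P[:3,:3].T@(np.array(p)-P[:3,3])
    return np.array([c["cx"]+c["fx"]*q[0]/-q[2],c["cy"]-c["fy"]*q[1]/-q[2]])
E
python3 - <<'E'
from h import *
ta=lambda x,y,z:ray("top",300+x/4,110+y/4,z)
tb=lambda x,y,z:ray("top",410+(x-400)/4,220+y/4,z)
sa=lambda x,y,z:ray("side",280+x/3,215+y/3,z)
sb=lambda x,y,z:ray("side",150+(x-480)/3,230+y/3,z)
def show(n,ps):
    ps=np.array(ps);print(n,"mean",ps.mean(0)[:2]);print(ps[:,:2].tolist() and np.round(ps[:,:2],4).tolist())
    d=np.diff(np.vstack([ps,ps[:1]]),axis=0)[:,:2];print(" len",np.hypot(*d.T)," ang",np.degrees(np.arctan2(d[:,1],d[:,0])))
# order FL FR BR BL
show("bay side",[sa(*p,.129) for p in((207,15),(10,148),(250,437),(455,275))])
show("bay top back",[ta(*p,.129) for p in((368,52),(78,22))])
show("bay top frontfloor",[ta(*p,.008) for p in((45,482),(305,512))])
show("bin top",[ta(*p,.056) for p in((105,368),(293,388),(318,188),(122,172))])
show("bin side",[sa(*p,.056) for p in((228,155),(100,242),(217,378),(335,268))])
show("rest top",[tb(*p,.012) for p in((437,443),(562,465),(598,218),(475,195))])
show("rest side",[sb(*p,.012) for p in((605,65),(518,113),(607,262),(697,210))])
show("hook top handle axis",[tb(*p,.072) for p in((515,455),(553,198))])
show("hook side axis",[sb(*p,.072) for p in((540,48),(632,197))])
show("posts top .044",[ta(*p,.044) for p in((112,436),(244,452))])
show("posts side .044",[sa(*p,.044) for p in((173,120),(85,180))])
E
```

```text
bay side mean [ 0.7666 -0.0657]
[[0.6241, 0.0339], [0.6237, -0.1595], [0.9087, -0.1651], [0.9097, 0.028]]
 len [0.1934 0.285  0.1931 0.2857]  ang [-90.1146  -1.1217  89.6888 178.8298]
bay top back mean [ 0.8993 -0.0648]
[[0.899, -0.1608], [0.8997, 0.0313]]
 len [0.1921 0.1921]  ang [ 89.7966 -90.2034]
bay top frontfloor mean [ 0.6131 -0.0653]
[[0.6142, 0.0241], [0.6121, -0.1546]]
 len [0.1787 0.1787]  ang [-90.6969  89.3031]
bin top mean [ 0.7559 -0.0731]
[[0.6861, -0.0094], [0.6856, -0.136], [0.8273, -0.1406], [0.8246, -0.0066]]
 len [0.1266 0.1418 0.134  0.1385]  ang [ -90.228    -1.8614   91.1611 -178.8572]
bin side mean [ 0.7687 -0.0713]
[[0.7026, -0.0071], [0.6991, -0.135], [0.8423, -0.1358], [0.8308, -0.0072]]
 len [0.128  0.1432 0.1291 0.1283]  ang [-91.5447  -0.3087  95.0955 179.9513]
rest top mean [ 0.455  -0.3373]
[[0.3744, -0.2889], [0.3687, -0.3719], [0.535, -0.3859], [0.5419, -0.3024]]
 len [0.0832 0.1668 0.0837 0.168 ]  ang [-93.9281  -4.7919  85.2643 175.3874]
rest side mean [ 0.4659 -0.3367]
[[0.3861, -0.29], [0.3807, -0.3713], [0.5452, -0.3831], [0.5516, -0.3026]]
 len [0.0815 0.1649 0.0808 0.166 ]  ang [-93.7903  -4.0875  85.4469 175.6434]
hook top handle axis mean [ 0.4517 -0.3367]
[[0.3682, -0.3298], [0.5353, -0.3435]]
 len [0.1676 0.1676]  ang [ -4.6842 175.3158]
hook side axis mean [ 0.4601 -0.3363]
[[0.3785, -0.3303], [0.5418, -0.3424]]
 len [0.1637 0.1637]  ang [ -4.2136 175.7864]
posts top .044 mean [ 0.642  -0.0633]
[[0.6428, -0.0187], [0.6412, -0.1079]]
 len [0.0892 0.0892]  ang [-91.0599  88.9401]
posts side .044 mean [ 0.6433 -0.0619]
[[0.6439, -0.0165], [0.6428, -0.1073]]
 len [0.0908 0.0908]  ang [-90.7143  89.2857]
```

Top and side disagree by up to 10 mm in x (sizes come out 2% small, probably my edge readings). That is good enough to go above the hook: hook about (0.456, -0.3365), yaw -4.5°; bay mouth x≈0.617, y≈-0.065, yaw ≈-0.7°; bin front ≈0.694.

Call:
{"method": "carry_out", "body": {"rows": [[[3,-1.5,0],[0,0,2],0],[[6,-3,0],[0,0,4],0],[[9,-4.5,0],[0,0,6],0],[[12,-6,0],[0,0,8],0],[[15.5,-7.6,0],[0,0,10.5],0],[[19,-9.3,1],[0,0,13],0],[[22.5,-11,2],[0,0,15.5],0],[[26,-12.7,3.5],[0,0,18],0],[[29.5,-14.5,5],[0,0,20.5],0],[[32.7,-16.1,6.5],[0,0,22.8],0],[[32.7,-16.1,7.5],[0,0,22.8],0],[[32.7,-16.1,7.9],[0,0,22.8],0]], "newtons": 40}}

```text
clock: 1.3
tool_pos: [0.4562, -0.3364, 0.1584]
eef_rot: [0.999, -0.038, -0.001, -0.001]
contact_force: [0.4, -1.2, 0.1]
opening: 0.999
finger_force: 0.0
```

Run:
```python
from plant import r
import cv2,pickle
from h import *
ims=[]
s=r.get_state();p=s["tool_pos"];print(s["clock"],p,s["eef_rot"],R.from_quat(s["eef_rot"]).as_matrix())
for n,(x,y,w,h) in {"top":(400,200,100,150),"side":(130,190,120,150)}.items():
    I=r.snapshot(n)["image"][:,:,::-1].copy()
    c=cv2.resize(I[y:y+h,x:x+w],None,fx=3.5,fy=3.5,interpolation=cv2.INTER_CUBIC)
    u=(proj(n,p)-[x,y])*3.5;cv2.circle(c,tuple(int(v) for v in u),3,(255,0,255),-1);ims.append(c)
    print(n,proj(n,p))
cv2.imwrite("pics/c.png",np.hstack(ims))
```

```text
1.3 [ 0.4562 -0.3364  0.1584] [ 0.9993 -0.0376 -0.0011 -0.0006] [[ 0.9972 -0.0752 -0.0021]
 [-0.0752 -0.9972  0.0013]
 [-0.0022 -0.0012 -1.    ]]
top [450.3571 296.0274]
side [174.3982 250.4449]
```

View pics/c.png

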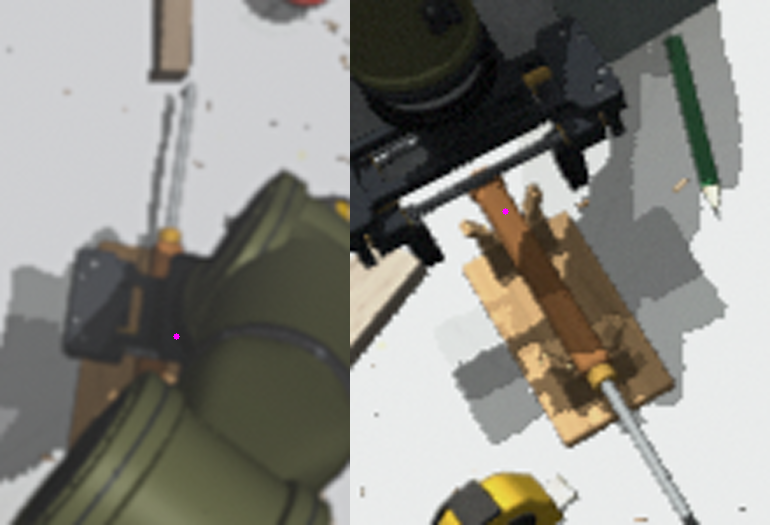

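Side picture: fingertips at (575,180) and (430,255), their middle about 2 px below the projected TCP dot, so the side camera reads x about 4 mm too large; x≈0.456 holds. Descending to grasp.

Call:
{"method": "carry_out", "body": {"rows": [[[0,0,2],[0,0,0],0],[[0,0,4],[0,0,0],0],[[0,0,6],[0,0,0],0],[[0,0,8],[0,0,0],0],[[0,0,9.5],[0,0,0],0],[[0,0,10.5],[0,0,0],0],[[0,0,10.9],[0,0,0],0],[[0,0,10.9],[0,0,0],0]]}}

```text
clock: 2.2
tool_pos: [0.4561, -0.338, 0.0507]
eef_rot: [0.999, -0.039, -0.0, 0.0]
contact_force: [0.0, 0.1, 0.0]
opening: 1.002
finger_force: 0.0
```

Call:
{"method": "carry_out", "body": {"rows": [[[0,0,0],[0,0,0],0.3],[[0,0,0],[0,0,0],0.5],[[0,0,0],[0,0,0],0.7],[[0,0,0],[0,0,0],1],[[0,0,0],[0,0,0],1],[[0,0,0],[0,0,0],1],[[0,0,0],[0,0,0],1],[[0,0,0],[0,0,0],1]], "newtons": 40}}

```text
clock: 3.0
tool_pos: [0.4563, -0.3376, 0.0507]
eef_rot: [0.999, -0.039, -0.0, -0.0]
contact_force: [-0.4, 0.9, -0.2]
opening: 0.301
finger_force: 0.3
```

Call:
{"method": "carry_out", "body": {"rows": [[[0,0,0],[0,0,0],1],[[0,0,0],[0,0,0],1],[[0,0,0],[0,0,0],1],[[0,0,0],[0,0,0],1]], "newtons": 50}}

```text
clock: 3.4
tool_pos: [0.4563, -0.3373, 0.0507]
eef_rot: [0.999, -0.039, -0.0, -0.0]
contact_force: [0.8, 1.2, 1.4]
opening: 0.246
finger_force: 50.0
```

Call:
{"method": "carry_out", "body": {"rows": [[[0,0,-0.5],[0,0,0],1],[[0,0,-1.5],[0,0,0],1],[[0,0,-3],[0,0,0],1],[[0,0,-4.5],[0,0,0],1],[[0,0,-6],[0,0,0],1],[[0,0,-7.5],[0,0,0],1],[[0,0,-9],[0,0,0],1],[[0,0,-10.5],[0,0,0],1],[[0,0,-12],[0,0,0],1],[[0,0,-12],[0,0,0],1],[[0,0,-12],[0,0,0],1]]}}

```text
clock: 4.5
tool_pos: [0.4564, -0.3379, 0.1715]
eef_rot: [0.999, -0.039, 0.001, 0.0]
contact_force: [-0.1, -0.2, -1.7]
opening: 0.242
finger_force: 50.0
```

Run:
```python
from plant import r
import cv2
from h import *
s=r.get_state();p=s["tool_pos"];M=R.from_quat(s["eef_rot"]).as_matrix();print(s["clock"],p,M)
I=r.snapshot("side")["image"][:,:,::-1].copy()
x,y,w,h=120,130,260,200;k=3
c=cv2.resize(I[y:y+h,x:x+w],None,fx=k,fy=k,interpolation=cv2.INTER_CUBIC)
hc=p-0.0187*M[:,2]; hx=M[:,0]
for q in (hc,hc+hx*.085,hc+hx*.205-np.array([0,0,.024]),hc-hx*.085):
    u=(proj("side",q)-[x,y])*k;cv2.circle(c,tuple(int(v) for v in u),3,(255,0,255),-1);print(u)
cv2.imwrite("pics/d.png",c)
```

```text
4.5 [ 0.4564 -0.3379  0.1715] [[ 0.9969 -0.0783  0.0011]
 [-0.0783 -0.9969 -0.0009]
 [ 0.0012  0.0008 -1.    ]]
[149.8239 340.3044]
[201.4743 424.8404]
[287.6141 568.4819]
[101.4151 261.074 ]
```

View pics/d.png

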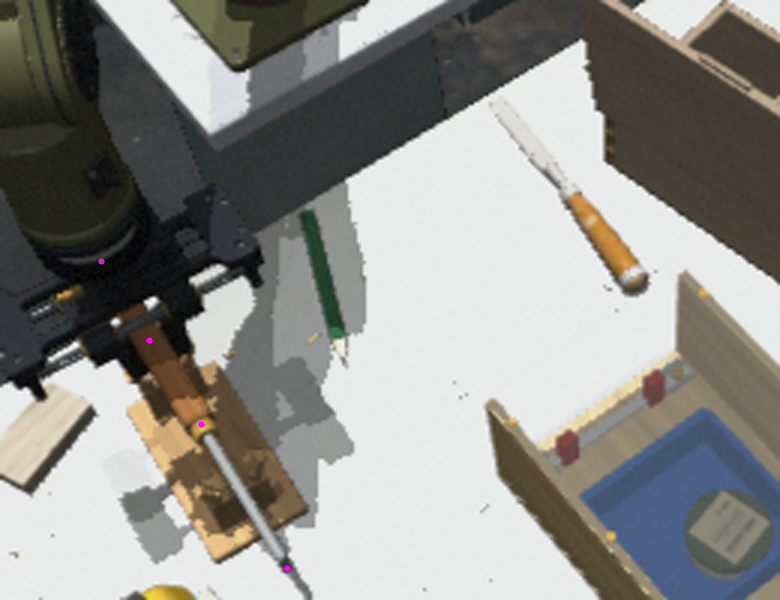

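The hook's marks (ferrule ~(203,428), bill bend ~(288,560) in the crop) match the predicted hook pose; the hook sits centrally and level in the grip. Moving to in front of the bay mouth, staying high.

Call:
{"method": "carry_out", "body": {"rows": [[[-0.8,-2,0],[0,0,0],1],[[-1.7,-5,0],[0,0,-0.5],1],[[-2.7,-8,0],[0,0,-1],1],[[-3.6,-11,0],[0,0,-1.5],1],[[-4.6,-14,0],[0,0,-2],1],[[-5.6,-17,0],[0,0,-2.5],1],[[-6.5,-20,0],[0,0,-3],1],[[-7.5,-23,0],[0,0,-3.4],1],[[-8.3,-25.5,0],[0,0,-3.8],1],[[-8.7,-26.5,0],[0,0,-3.8],1],[[-8.7,-26.5,0],[0,0,-3.8],1],[[-8.7,-26.5,0],[0,0,-3.8],1]]}}

```text
clock: 5.75
tool_pos: [0.3907, -0.0677, 0.1706]
eef_rot: [1.0, -0.006, 0.0, 0.0]
contact_force: [0.6, 0.2, -2.2]
opening: 0.241
finger_force: 50.0
```

Run:
```python
from plant import r
import cv2
from h import *
s=r.get_state();p=s["tool_pos"];M=R.from_quat(s["eef_rot"]).as_matrix();print(s["clock"],p,M,s["contact_force"])
hc=p-0.0187*M[:,2]; hx=M[:,0]
out=[]
for n,(x,y,w,h) in {"side":(230,170,180,200),"top":(290,140,110,200)}.items():
    I=r.snapshot(n)["image"][:,:,::-1].copy();k=2.7
    c=cv2.resize(I[y:y+h,x:x+w],None,fx=k,fy=k,interpolation=cv2.INTER_CUBIC)
    for q in (hc+hx*.205,hc+hx*.085):
        u=(proj(n,q)-[x,y])*k;cv2.circle(c,tuple(int(v) for v in u),2,(255,0,255),-1);print(n,u)
    out.append(c)
cv2.imwrite("pics/e.png",np.hstack(out))
```

```text
5.75 [ 0.3907 -0.0677  0.1706] [[ 0.9999 -0.0129  0.0005]
 [-0.0129 -0.9999 -0.0008]
 [ 0.0005  0.0008 -1.    ]] [ 0.5521  0.2038 -2.2158]
side [204.7978 137.3775]
side [122.2445  47.1796]
top [155.6085 233.3468]
top [140.86   364.3381]
```

View pics/e.png

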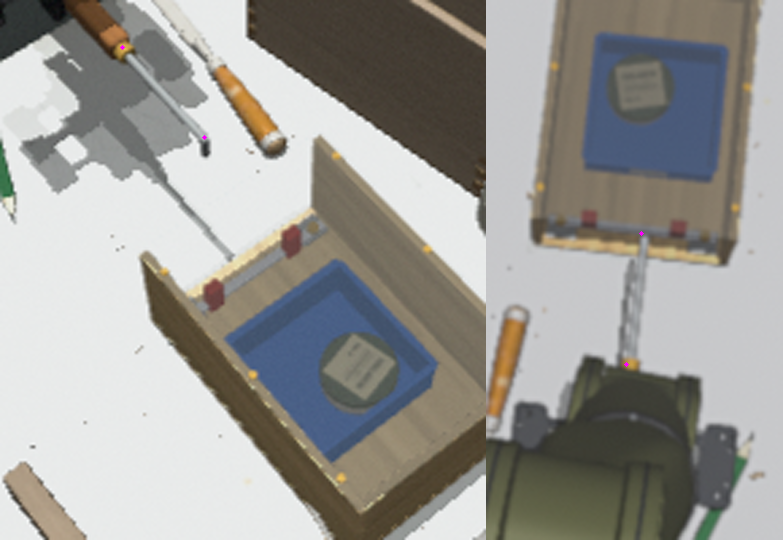

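Both cameras put the bend of the hook on the predicted dot (side crop (206,137), top crop (642,235)), so hook pose is confirmed. Lowering to insertion height, then checking bay and bin coordinates once more from this picture.

Call:
{"method": "carry_out", "body": {"rows": [[[0,0,1.5],[0,0,0],1],[[0,0,3],[0,0,0],1],[[0,0,4.5],[0,0,0],1],[[0,0,6],[0,0,0],1],[[0,0,7.5],[0,0,0],1],[[0,0,9],[0,0,0],1],[[0,0,9],[0,0,0],1],[[0,0,9],[0,0,0],1]]}}

```text
clock: 6.65
tool_pos: [0.3945, -0.0687, 0.0841]
eef_rot: [1.0, -0.007, -0.003, -0.0]
contact_force: [-0.7, -0.2, -2.0]
opening: 0.239
finger_force: 50.0
```

Run:
```python
from h import *
f=lambda x,y,z:ray("side",230+x/2.7,170+y/2.7,z)[:2]
g=lambda x,y,z:ray("top",290+(x-486)/2.7,140+y/2.7,z)[:2]
print("bin front L,R side",f(338,261,.056),f(226,338,.056)," top",g(583,174,.056),g(713,181,.056))
print("posts side",f(291,229,.044),f(213,283,.044)," top",g(590,213,.044),g(679,222,.044))
```

```text
bin front L,R side [ 0.7013 -0.0086] [ 0.6987 -0.1336]  top [ 0.6793 -0.0092] [ 0.6857 -0.1382]
posts side [ 0.6437 -0.0159] [ 0.6432 -0.1059]  top [ 0.6433 -0.02  ] [ 0.6434 -0.109 ]
```

Post estimates agree in both views (x 0.643); the top view's bin edge is the lower front wall, so side's 0.700 for the lip front holds. Inserting to bill x ≈ 0.725.

Call:
{"method": "carry_out", "body": {"rows": [[[1,0,0],[0,0,0],1],[[2.5,0,0],[0,0,0],1],[[4,0,0],[0,0,0],1],[[5.5,0,0],[0,0,0],1],[[7,0,0],[0,0,0],1],[[8.5,0,0],[0,0,0],1],[[10,0,0],[0,0,0],1],[[11.5,0,0],[0,0,0],1],[[12.9,0,0],[0,0,0],1],[[12.9,0,0],[0,0,0],1],[[12.9,0,0],[0,0,0],1]]}}

```text
clock: 7.75
tool_pos: [0.5221, -0.07, 0.0834]
eef_rot: [1.0, -0.007, -0.004, -0.0]
contact_force: [-0.6, -0.1, -1.3]
opening: 0.244
finger_force: 50.0
```

Run:
```python
from plant import r
import cv2
from h import *
s=r.get_state();p=s["tool_pos"];M=R.from_quat(s["eef_rot"]).as_matrix();print(s["clock"],p,M,s["contact_force"])
hc=p-0.0187*M[:,2]; b=hc+M[:,0]*.205+M[:,2]*.024;print("bill",b)
x,y,w,h=275,190,170,190;k=3
I=r.snapshot("side")["image"][:,:,::-1].copy()
c=cv2.resize(I[y:y+h,x:x+w],None,fx=k,fy=k,interpolation=cv2.INTER_CUBIC)
u=(proj("side",b)-[x,y])*k;cv2.circle(c,tuple(int(v) for v in u),2,(255,0,255),-1);print(u)
cv2.imwrite("pics/f.png",c)
```

```text
7.75 [ 0.5221 -0.07    0.0834] [[ 0.9999 -0.0136 -0.0079]
 [-0.0136 -0.9999  0.0006]
 [-0.0079 -0.0005 -1.    ]] [-0.5922 -0.0925 -1.3113]
bill [ 0.727  -0.0728  0.0765]
[199.5222 285.2501]
```

View pics/f.png

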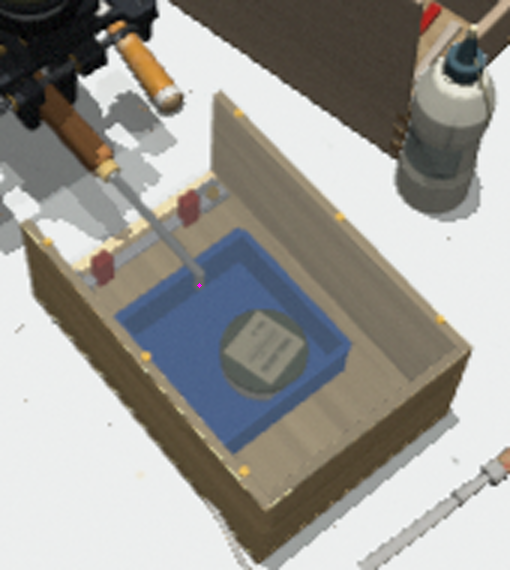

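Bill (crop (200,284)) is just behind the front lip, clear of the tin. Lowering over the lip.

Call:
{"method": "carry_out", "body": {"rows": [[[0,0,0.8],[0,0,0],1],[[0,0,1.6],[0,0,0],1],[[0,0,2.4],[0,0,0],1],[[0,0,3.2],[0,0,0],1],[[0,0,3.6],[0,0,0],1],[[0,0,3.6],[0,0,0],1],[[0,0,3.6],[0,0,0],1],[[0,0,3.6],[0,0,0],1]]}}

```text
clock: 8.6
tool_pos: [0.5228, -0.0688, 0.048]
eef_rot: [1.0, -0.006, -0.003, -0.001]
contact_force: [-0.1, -0.8, -2.1]
opening: 0.243
finger_force: 50.0
```

Call:
{"method": "carry_out", "body": {"rows": [[[-0.3,0,0],[0,0,0],1],[[-0.6,0,0],[0,0,0],1],[[-0.9,0,0],[0,0,0],1],[[-1.2,0,0],[0,0,0],1],[[-1.4,0,0],[0,0,0],1],[[-1.6,0,0],[0,0,0],1],[[-1.8,0,0],[0,0,0],1],[[-2.0,0,0],[0,0,0],1]]}}

```text
clock: 9.4
tool_pos: [0.5039, -0.0685, 0.0481]
eef_rot: [1.0, -0.006, -0.002, -0.001]
contact_force: [4.5, -0.6, -1.8]
opening: 0.242
finger_force: 50.0
```

Call:
{"method": "carry_out", "body": {"rows": [[[-0.2,0,0],[0,0,0],1],[[-0.4,0,0],[0,0,0],1],[[-0.6,0,0],[0,0,0],1],[[-0.8,0,0],[0,0,0],1],[[-1.0,0,0],[0,0,0],1]]}}

```text
clock: 9.9
tool_pos: [0.4934, -0.0684, 0.0481]
eef_rot: [1.0, -0.006, -0.002, -0.001]
contact_force: [5.4, -0.3, -2.2]
opening: 0.244
finger_force: 50.0
```

Call:
{"method": "carry_out", "body": {"rows": [[[-0.25,0,0],[0,0,0],1],[[-0.5,0,0],[0,0,0],1],[[-0.75,0,0],[0,0,0],1],[[-1.0,0,0],[0,0,0],1],[[-1.25,0,0],[0,0,0],1],[[-1.5,0,0],[0,0,0],1],[[-1.7,0,0],[0,0,0],1],[[-1.9,0,0],[0,0,0],1],[[-2.1,0,0],[0,0,0],1]]}}

```text
clock: 10.8
tool_pos: [0.4723, -0.0681, 0.0482]
eef_rot: [1.0, -0.006, -0.003, -0.001]
contact_force: [5.2, -0.0, -2.1]
opening: 0.243
finger_force: 50.0
```

Run:
```python
from plant import r
import cv2
from h import *
s=r.get_state();p=s["tool_pos"];print(s["clock"],p,s["contact_force"])
out=[]
I=r.snapshot("side")["image"][:,:,::-1].copy();x,y,w,h=280,210,140,150
cv2.imwrite("pics/g.png",cv2.resize(I[y:y+h,x:x+w],None,fx=4,fy=4,interpolation=cv2.INTER_CUBIC))
```

```text
10.8 [ 0.4723 -0.0681  0.0482] [ 5.2372 -0.0134 -2.0506]
```

View pics/g.png

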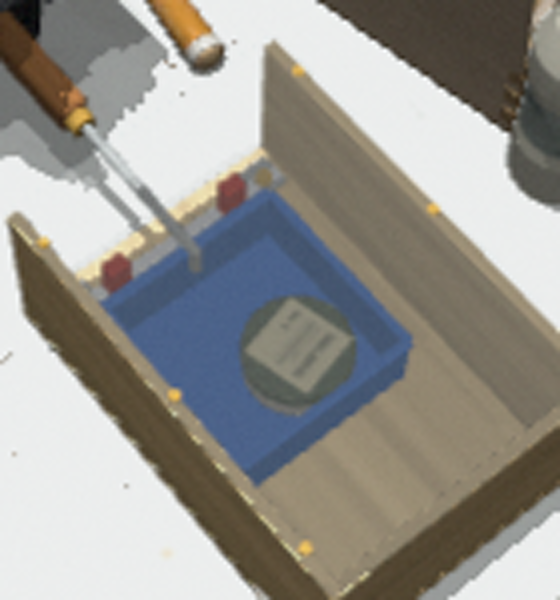

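Picture: bin follows, square, lip still behind the posts by about a centimetre; bill holds its lip centrally. Continuing gently.

Call:
{"method": "carry_out", "body": {"rows": [[[-0.1,0,0],[0,0,0],1],[[-0.2,0,0],[0,0,0],1],[[-0.3,0,0],[0,0,0],1],[[-0.4,0,0],[0,0,0],1],[[-0.5,0,0],[0,0,0],1],[[-0.6,0,0],[0,0,0],1],[[-0.7,0,0],[0,0,0],1]]}}

```text
clock: 11.55
tool_pos: [0.4652, -0.068, 0.0482]
eef_rot: [1.0, -0.006, -0.003, -0.001]
contact_force: [5.3, -0.1, -2.6]
opening: 0.248
finger_force: 50.0
```

Call:
{"method": "carry_out", "body": {"rows": [[[-0.05,0,0],[0,0,0],1],[[-0.1,0,0],[0,0,0],1],[[-0.15,0,0],[0,0,0],1],[[-0.2,0,0],[0,0,0],1]]}}

```text
clock: 11.95
tool_pos: [0.4632, -0.0681, 0.0482]
eef_rot: [1.0, -0.006, -0.003, -0.001]
contact_force: [5.1, 0.7, -1.9]
opening: 0.245
finger_force: 50.0
```

Call:
{"method": "carry_out", "body": {"rows": [[[-0.05,0,0],[0,0,0],1],[[-0.1,0,0],[0,0,0],1],[[-0.15,0,0],[0,0,0],1],[[-0.2,0,0],[0,0,0],1]]}}

```text
clock: 12.35
tool_pos: [0.4612, -0.068, 0.0482]
eef_rot: [1.0, -0.006, -0.003, -0.001]
contact_force: [5.8, -0.5, -2.0]
opening: 0.245
finger_force: 50.0
```

Call:
{"method": "carry_out", "body": {"rows": [[[-0.05,0,0],[0,0,0],1],[[-0.1,0,0],[0,0,0],1],[[-0.15,0,0],[0,0,0],1]]}}

```text
clock: 12.65
tool_pos: [0.4597, -0.068, 0.0483]
eef_rot: [1.0, -0.006, -0.003, -0.001]
contact_force: [5.6, 0.1, -2.5]
opening: 0.245
finger_force: 50.0
```

Call:
{"method": "carry_out", "body": {"rows": [[[-0.05,0,0],[0,0,0],1],[[-0.1,0,0],[0,0,0],1]]}}

```text
clock: 12.85
tool_pos: [0.4587, -0.068, 0.0483]
eef_rot: [1.0, -0.006, -0.003, -0.001]
contact_force: [5.5, -0.9, -2.7]
opening: 0.242
finger_force: 50.0
```

Call:
{"method": "carry_out", "body": {"rows": [[[-0.05,0,0],[0,0,0],1],[[-0.1,0,0],[0,0,0],1]]}}

```text
clock: 13.05
tool_pos: [0.4577, -0.068, 0.0483]
eef_rot: [1.0, -0.006, -0.003, -0.001]
contact_force: [6.1, -0.2, -1.7]
opening: 0.244
finger_force: 50.0
```

Call:
{"method": "carry_out", "body": {"rows": [[[-0.05,0,0],[0,0,0],1],[[-0.1,0,0],[0,0,0],1]]}}

```text
clock: 13.25
tool_pos: [0.4567, -0.068, 0.0483]
eef_rot: [1.0, -0.006, -0.003, -0.001]
contact_force: [5.5, -0.3, -1.4]
opening: 0.249
finger_force: 50.0
```

Call:
{"method": "carry_out", "body": {"rows": [[[-0.05,0,0],[0,0,0],1],[[-0.1,0,0],[0,0,0],1]]}}

```text
clock: 13.45
tool_pos: [0.4557, -0.068, 0.0483]
eef_rot: [1.0, -0.006, -0.003, -0.001]
contact_force: [4.6, -0.1, -1.9]
opening: 0.249
finger_force: 50.0
```

Call:
{"method": "carry_out", "body": {"rows": [[[-0.05,0,0],[0,0,0],1],[[-0.1,0,0],[0,0,0],1]]}}

```text
clock: 13.65
tool_pos: [0.4546, -0.068, 0.0483]
eef_rot: [1.0, -0.006, -0.003, -0.001]
contact_force: [5.8, -0.3, -2.0]
opening: 0.246
finger_force: 50.0
```

Call:
{"method": "carry_out", "body": {"rows": [[[-0.05,0,0],[0,0,0],1],[[-0.1,0,0],[0,0,0],1]]}}

```text
clock: 13.85
tool_pos: [0.454, -0.0679, 0.0483]
eef_rot: [1.0, -0.006, -0.002, -0.001]
contact_force: [6.5, 0.7, -2.1]
opening: 0.24
finger_force: 50.0
```

Call:
{"method": "carry_out", "body": {"rows": [[[-0.05,0,0],[0,0,0],1],[[-0.1,0,0],[0,0,0],1]]}}

```text
clock: 14.05
tool_pos: [0.454, -0.0678, 0.0484]
eef_rot: [1.0, -0.006, -0.002, -0.001]
contact_force: [7.3, 0.0, -2.3]
opening: 0.241
finger_force: 50.0
```

Stop felt at tool x = 0.454. Building up the press slowly (drag friction ≈5.4 N, so about 14 N on the hook).

Call:
{"method": "carry_out", "body": {"rows": [[[-0.05,0,0],[0,0,0],1],[[-0.1,0,0],[0,0,0],1]]}}

```text
clock: 14.25
tool_pos: [0.454, -0.0678, 0.0485]
eef_rot: [1.0, -0.006, -0.001, -0.001]
contact_force: [7.6, -0.1, -1.9]
opening: 0.246
finger_force: 50.0
```

Call:
{"method": "carry_out", "body": {"rows": [[[-0.05,0,0],[0,0,0],1],[[-0.1,0,0],[0,0,0],1]]}}

```text
clock: 14.45
tool_pos: [0.454, -0.0677, 0.0486]
eef_rot: [1.0, -0.006, 0.0, -0.001]
contact_force: [10.0, -1.5, -3.2]
opening: 0.245
finger_force: 50.0
```

Call:
{"method": "carry_out", "body": {"rows": [[[-0.05,0,0],[0,0,0],1],[[-0.1,0,0],[0,0,0],1]]}}

```text
clock: 14.65
tool_pos: [0.4539, -0.0677, 0.0486]
eef_rot: [1.0, -0.006, 0.001, -0.001]
contact_force: [12.2, 0.7, -3.7]
opening: 0.244
finger_force: 50.0
```

Call:
{"method": "carry_out", "body": {"rows": [[[-0.05,0,0],[0,0,0],1],[[-0.08,0,0],[0,0,0],1],[[-0.08,0,0],[0,0,0],1],[[-0.08,0,0],[0,0,0],1]]}}

```text
clock: 15.05
tool_pos: [0.454, -0.0676, 0.0487]
eef_rot: [1.0, -0.006, 0.002, -0.001]
contact_force: [12.9, -0.3, -4.4]
opening: 0.244
finger_force: 50.0
```

Call:
{"method": "carry_out", "body": {"rows": [[[0,0,0],[0,0,0],1],[[0,0,0],[0,0,0],1],[[0,0,0],[0,0,0],1],[[0,0,0],[0,0,0],1],[[0,0,0],[0,0,0],1]]}}

```text
clock: 15.55
tool_pos: [0.454, -0.0676, 0.0487]
eef_rot: [1.0, -0.006, 0.002, -0.001]
contact_force: [11.9, -0.1, -3.6]
opening: 0.245
finger_force: 50.0
```

Call:
{"method": "carry_out", "body": {"rows": [[[0,0,0],[0,0,0],1],[[0,0,0],[0,0,0],1],[[0,0,0],[0,0,0],1],[[0,0,0],[0,0,0],1],[[0,0,0],[0,0,0],1]]}}

```text
clock: 16.05
tool_pos: [0.454, -0.0676, 0.0487]
eef_rot: [1.0, -0.006, 0.002, -0.001]
contact_force: [11.3, -0.2, -4.0]
opening: 0.246
finger_force: 50.0
```

Run:
```python
from plant import r
import cv2
from h import *
s=r.get_state();print(s["clock"],s["contact_force"])
def edges(I):
    hsv=cv2.cvtColor(np.ascontiguousarray(I),cv2.COLOR_RGB2HSV)
    m=cv2.inRange(hsv,(100,90,40),(125,255,255)); m[:210]=0;m[360:]=0;m[:,:280]=0;m[:,400:]=0
    v,u=np.nonzero(m);P=np.array([ray("side",a,b,.056)[:2] for a,b in zip(u,v)])
    x0=np.percentile(P[:,0],1);med=np.median(P,0)
    def fit(k,a,mode):   # extreme of coord k binned over other coord
        o=P[:,1-k];pts=[]
        lo,hi=np.percentile(o,[15,85])
        for c in np.arange(lo,hi,.004):
            q=P[np.abs(o-c)<.003,k]
            if len(q)>3:pts.append((c,q.min() if mode<0 else q.max()))
        pts=np.array(pts)
        for _ in range(4):
            f=np.polyfit(*pts.T,1);e=np.abs(np.polyval(f,pts[:,0])-pts[:,1]);pts=pts[e<=max(.002,1.8*np.median(e))]
        return np.round([f[0],np.polyval(f,pts[:,0].mean()),len(pts)],4)
    return "front slope dx/dy",fit(0,0,-1),"left slope dy/dx",fit(1,0,1)
print("start",edges(C["side"]["image"])); print("now",edges(r.snapshot("side")["image"]))
```

```text
16.05 [11.2765 -0.1529 -3.9731]
start ('front slope dx/dy', array([ 0.    ,  0.6982, 25.    ]), 'left slope dy/dx', array([-0.0051, -0.0071, 28.    ]))
now ('front slope dx/dy', array([ 0.0114,  0.649 , 22.    ]), 'left slope dy/dx', array([-0.0101, -0.0068, 28.    ]))
```

Bin yaw −0.010 against the bay's ≈−0.012: square, front at 0.649, held about a second. Unhooking.

Call:
{"method": "carry_out", "body": {"rows": [[[0.2,0,0],[0,0,0],1],[[0.4,0,0],[0,0,0],1],[[0.6,0,0],[0,0,0],1],[[0.9,0,0],[0,0,0],1],[[1.2,0,0],[0,0,0],1],[[1.6,0,0],[0,0,0],1],[[1.6,0,0],[0,0,0],1],[[1.6,0,0],[0,0,0],1]]}}

```text
clock: 16.9
tool_pos: [0.4638, -0.0682, 0.0481]
eef_rot: [1.0, -0.006, -0.004, -0.0]
contact_force: [-0.0, 0.4, -1.8]
opening: 0.242
finger_force: 50.0
```

Call:
{"method": "carry_out", "body": {"rows": [[[0,0,-0.6],[0,0,0],1],[[0,0,-1.4],[0,0,0],1],[[0,0,-2.2],[0,0,0],1],[[0,0,-3],[0,0,0],1],[[0,0,-3.6],[0,0,0],1],[[0,0,-3.6],[0,0,0],1],[[0,0,-3.6],[0,0,0],1]]}}

```text
clock: 17.6
tool_pos: [0.4646, -0.0682, 0.0844]
eef_rot: [1.0, -0.006, -0.003, -0.001]
contact_force: [0.3, 0.2, -1.7]
opening: 0.242
finger_force: 50.0
```

Call:
{"method": "carry_out", "body": {"rows": [[[-1,0,0],[0,0,0],1],[[-2,0,0],[0,0,0],1],[[-3.2,0,0],[0,0,0],1],[[-4.4,0,0],[0,0,0],1],[[-5.6,0,0],[0,0,0],1],[[-6.8,0,0],[0,0,0],1],[[-7.4,0,0],[0,0,0],1],[[-7.4,0,0],[0,0,0],1],[[-7.4,0,0],[0,0,0],1]]}}

```text
clock: 18.5
tool_pos: [0.3887, -0.0672, 0.0846]
eef_rot: [1.0, -0.006, -0.005, -0.001]
contact_force: [0.3, 0.8, -1.8]
opening: 0.247
finger_force: 50.0
```

Call:
{"method": "carry_out", "body": {"rows": [[[0,0,-1.5],[0,0,0],1],[[0,0,-3],[0,0,0],1],[[0,0,-4.5],[0,0,0],1],[[0,0,-6],[0,0,0],1],[[0,0,-7.5],[0,0,0],1],[[0,0,-9],[0,0,0],1],[[0,0,-9],[0,0,0],1],[[0,0,-9],[0,0,0],1]]}}

```text
clock: 19.3
tool_pos: [0.3902, -0.0676, 0.1743]
eef_rot: [1.0, -0.006, -0.004, -0.0]
contact_force: [-0.8, 0.3, -0.6]
opening: 0.245
finger_force: 50.0
```

```bash
cat > d.py <<'E'
from plant import r
from h import *
import sys
s=r.get_state();p=s["tool_pos"];M=R.from_quat(s["eef_rot"]).as_matrix()
t=np.array([.4563,-.3374,float(sys.argv[1])]);Q=R.from_quat(np.array([.999,-.039,0,0])/np.hypot(.999,.039)).as_matrix()
print(p,s["eef_rot"],s["contact_force"]);print("shift cm",M.T@(t-p)*100,"turn deg",R.from_matrix(M.T@Q).as_rotvec(degrees=True))
E
python3 d.py .1715
```

```text
[ 0.3902 -0.0676  0.1743] [ 1.     -0.006  -0.0039 -0.0005] [-0.789   0.2783 -0.6087]
shift cm [ 6.9375 26.896   0.2027] turn deg [-0.035   0.4445  3.7802]
```

Call:
{"method": "carry_out", "body": {"rows": [[[0.5,2,0],[0,0,0],1],[[1.2,5,0],[0,0,0.5],1],[[2,8,0],[0,0,1],1],[[2.8,11,0],[0,0.1,1.5],1],[[3.6,14,0],[0,0.2,2],1],[[4.4,17,0],[0,0.3,2.5],1],[[5.2,20,0],[0,0.4,3],1],[[6,23,0.1],[0,0.4,3.4],1],[[6.6,25.5,0.2],[0,0.4,3.8],1],[[6.9,26.9,0.2],[0,0.4,3.8],1],[[6.9,26.9,0.2],[0,0.4,3.8],1],[[6.9,26.9,0.2],[0,0.4,3.8],1]]}}

```text
clock: 20.5
tool_pos: [0.4561, -0.3359, 0.1706]
eef_rot: [0.999, -0.039, -0.001, -0.001]
contact_force: [0.1, 0.4, -1.3]
opening: 0.241
finger_force: 50.0
```

```bash
python3 d.py .0907
```

```text
[ 0.4561 -0.3359  0.1706] [ 0.9993 -0.0387 -0.0012 -0.0012] [ 0.0757  0.3558 -1.2876]
shift cm [0.053  0.1616 7.9855] turn deg [-0.1309  0.1399  0.0384]
```

Call:
{"method": "carry_out", "body": {"rows": [[[0.05,0.15,1],[0,0,0],1],[[0.05,0.15,2.5],[0,0,0],1],[[0.05,0.15,4],[0,0,0],1],[[0.05,0.15,5.5],[0,0,0],1],[[0.05,0.15,7],[0,0,0],1],[[0.05,0.15,8],[0,0,0],1],[[0.05,0.15,8],[0,0,0],1],[[0.05,0.15,8],[0,0,0],1]]}}

```text
clock: 21.3
tool_pos: [0.4575, -0.3382, 0.0919]
eef_rot: [0.999, -0.039, -0.0, -0.001]
contact_force: [0.9, 0.2, -1.1]
opening: 0.244
finger_force: 50.0
```

```bash
python3 d.py .0507
```

```text
[ 0.4575 -0.3382  0.0919] [ 0.9993 -0.0386 -0.     -0.0005] [ 0.8754  0.2376 -1.0526]
shift cm [-0.1227 -0.0622  4.1232] turn deg [-0.0592  0.0044  0.0474]
```

Call:
{"method": "carry_out", "body": {"rows": [[[-0.1,-0.05,0.6],[0,0,0],1],[[-0.1,-0.05,1.2],[0,0,0],1],[[-0.1,-0.05,1.8],[0,0,0],1],[[-0.1,-0.05,2.4],[0,0,0],1],[[-0.1,-0.05,2.9],[0,0,0],1],[[-0.1,-0.05,2.9],[0,0,0],1]]}}

```text
clock: 21.9
tool_pos: [0.4563, -0.3381, 0.0626]
eef_rot: [0.999, -0.039, -0.0, -0.0]
contact_force: [-0.6, 0.8, -0.3]
opening: 0.243
finger_force: 50.0
```

Call:
{"method": "carry_out", "body": {"rows": [[[0,0,0.3],[0,0,0],1],[[0,0,0.6],[0,0,0],1],[[0,0,0.9],[0,0,0],1],[[0,0,1.1],[0,0,0],1],[[0,0,1.1],[0,0,0],1]]}}

```text
clock: 22.4
tool_pos: [0.4575, -0.3375, 0.0522]
eef_rot: [0.999, -0.038, 0.001, -0.001]
contact_force: [1.6, 1.5, 4.1]
opening: 0.244
finger_force: 50.0
```

Call:
{"method": "carry_out", "body": {"rows": [[[0,0,0],[0,0,0],1],[[0,0,0],[0,0,0],1],[[0,0,0],[0,0,0],0.7],[[0,0,0],[0,0,0],0.6],[[0,0,0],[0,0,0],0.4],[[0,0,0],[0,0,0],0.2],[[0,0,0],[0,0,0],0],[[0,0,0],[0,0,0],0],[[0,0,0],[0,0,0],0],[[0,0,0],[0,0,0],0]], "newtons": 5}}

```text
clock: 23.4
tool_pos: [0.4563, -0.3381, 0.0519]
eef_rot: [0.999, -0.039, 0.0, -0.0]
contact_force: [0.7, -0.2, 0.1]
opening: 0.912
finger_force: 0.0
```

Call:
{"method": "carry_out", "body": {"rows": [[[0,0,0],[0,0,0],0],[[0,0,0],[0,0,0],0],[[0,0,-1.5],[0,0,0],0],[[0,0,-4],[0,0,0],0],[[0,0,-7],[0,0,0],0],[[0,0,-10],[0,0,0],0],[[0,0,-13],[0,0,0],0],[[-3,0,-16],[0,0,0],0],[[-6,3,-18],[0,0,0],0],[[-9,6,-19],[0,0,0],0],[[-9,10,-19],[0,0,0],0],[[-9,12,-19],[0,0,0],0]]}}

```text
clock: 24.6
tool_pos: [0.3547, -0.4548, 0.2423]
eef_rot: [0.999, -0.042, -0.0, 0.001]
contact_force: [0.8, -0.0, 0.3]
opening: 1.0
finger_force: 0.0
```

Run:
```python
from plant import r
import cv2
from h import *
s=r.get_state();print(s["clock"],s["tool_pos"],s["opening"],s["contact_force"])
I=r.snapshot("side")["image"][:,:,::-1].copy();T=r.snapshot("top")["image"][:,:,::-1]
a=cv2.resize(I[230:370,150:400],None,fx=2.2,fy=2.2,interpolation=cv2.INTER_CUBIC)
b=cv2.resize(T[215:345,410:480],None,fx=2.2,fy=2.2,interpolation=cv2.INTER_CUBIC);b=cv2.copyMakeBorder(b,0,a.shape[0]-b.shape[0],0,0,0)
cv2.imwrite("pics/z.png",np.hstack([a,b]))
```

```text
24.6 [ 0.3547 -0.4548  0.2423] 1.000342415641406 [ 0.8117 -0.0342  0.3445]
```

View pics/z.png

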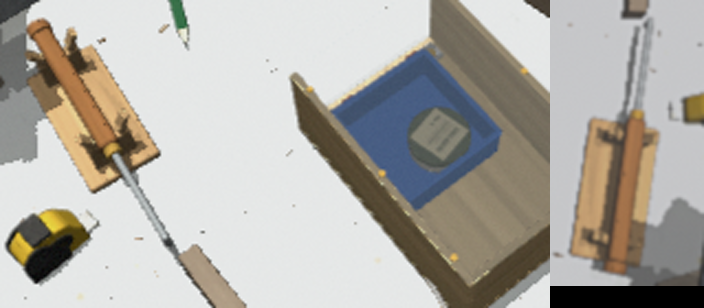

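Picture: handle lies in both forks with the bill forward, as at the start; bin stands at the front with the tin, its overhanging lip hiding the posts. Numeric check that the bin has not moved since the press, then handing in.

Run:
```python
from plant import r
import cv2
from h import *
I=r.snapshot("side")["image"]
m=cv2.inRange(cv2.cvtColor(np.ascontiguousarray(I),cv2.COLOR_RGB2HSV),(100,90,40),(125,255,255));m[:210]=0;m[360:]=0;m[:,:280]=0;m[:,400:]=0
v,u=np.nonzero(m);P=np.array([ray("side",a,b,.056)[:2] for a,b in zip(u,v)])
pts=[]
for c in np.arange(-.12,-.02,.004):
    q=P[np.abs(P[:,1]-c)<.003,0]; pts.append((c,q.min()))
pts=np.array(pts)
for _ in range(4):
    f=np.polyfit(*pts.T,1);e=np.abs(np.polyval(f,pts[:,0])-pts[:,1]);pts=pts[e<=max(.002,1.8*np.median(e))]
x=np.polyval(f,-.07);print("front slope, x",f[0],x)
s=r.get_state();print(s["clock"],s["qd"])
if abs(f[0])<.03 and abs(x-.649)<.004: print(r.finish_job())
```

```text
front slope, x 0.00816276893452121 0.6490718232033826
24.75 [-0.0343 -0.0143 -0.0387  0.0437 -0.0102 -0.0046 -0.0073]
the job is handed in; nothing more can be done
None
```

I handed the job in at 24.8 s of the 69 s allowed; no verdict came back. By my readings the bin is square against both posts after about a second pressed (about 12 N on the hook, 6–12 N estimated on the posts), and the hook lies back in both forks of its rest.

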